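Snap the pickle tub shut on the grocery counter

TASK

Snap the yellow-lidded pickle tub shut: press its three raised red tabs down, one after another, until each one lies flat on the lid. Keep the tub standing about where it is, and do not touch the blue-lidded tub, whose tabs must stay up.

Things in the scene. Friction and masses are not known exactly. Their poses are not given: they have to be found in the camera images.
- pickle_tub: Tub to close: round clear tub of dark red pickles, YELLOW lid, loose, about 0.8 kg. Foot 148 mm across, lid 166 mm, lid top 98 mm up. Origin: centre of underside; z up. Three red tabs point outward at 0, 120, 240 degrees about z from its +x, reaching 90 mm from the axis when flat; top of a flat tab is 104 mm above the underside, where pressed 72 mm from the axis.
- pickle_tub_tab_a (a joint): Yellow tub's red tab a: flap 48 long radially, 40 wide, 5 mm thick, at 0 degrees from the tub's +x (anticlockwise seen from above). Hinged across its inner end, 42 mm from the tub's axis, 101 mm up; ribbed pressing spot 72 mm from the axis. Value: rad above flat; 0 = flat on the lid, fully home (stop). Starts 0.45 to 0.7, outer end 20 to 31 mm up. Stays where left; pressing down takes about 6 N all the way.
- pickle_tub_tab_b (a joint): Yellow tub's red tab b: flap 48 long radially, 40 wide, 5 mm thick, at +120 degrees from the tub's +x (anticlockwise seen from above). Hinged across its inner end, 42 mm from the tub's axis, 101 mm up; ribbed pressing spot 72 mm from the axis. Value: rad above flat; 0 = flat on the lid, fully home (stop). Starts 0.45 to 0.7, outer end 20 to 31 mm up. Stays where left; pressing down takes about 6 N all the way.
- pickle_tub_tab_c (a joint): Yellow tub's red tab c: flap 48 long radially, 40 wide, 5 mm thick, at +240 degrees from the tub's +x (anticlockwise seen from above). Hinged across its inner end, 42 mm from the tub's axis, 101 mm up; ribbed pressing spot 72 mm from the axis. Value: rad above flat; 0 = flat on the lid, fully home (stop). Starts 0.45 to 0.7, outer end 20 to 31 mm up. Stays where left; pressing down takes about 6 N all the way.
- garlic_tub: The tub to leave alone: same shape and size, with the same three red tabs standing up, but a BLUE lid and pale garlic inside. Origin: centre of its underside; z is up.

How it is judged:
By the outcome, as a careful person would: the job done as asked, in the order asked, and still so for the second after the job is handed in, with the robot touching nothing.
It also fails if it takes over 38 s, if anything falls off the work surface, if the arm or the gripper's body presses on something with over 40 N, if the wrist force passes 120 N, or if a joint passes its speed limit or range.

ROBOT

A 6-joint arm with a two-finger parallel gripper is mounted at the origin on the work surface. World frame = base frame: x ahead of the robot, y to its left, z up, the work surface at z = 0. Lengths are in m, angles in rad, forces in N, time in s.
With the tool pointing down it reaches from about 0.275 to 0.725 m from the base axis. Payload 15.9 kg.
Tool frame: the origin (TCP) lies at the very end of the fingers, on their centre line; the grasp point (between the pads) lies 19 mm behind it; z points along the fingers, y is the line along which they close (so a half turn about z gives the same grasp; the last joint's range is limited). The gripper opens to 85 mm and grips with 20 to 120 N. Pads are 22 mm wide; open, the fingers measure 114 mm over their backs; the gripper's body (76 mm by 85 mm) begins 54 mm behind the grasp point. The pads swing forward as they close: fully open they stand 13 mm farther back than shut.
Start: joints at [1.278, 0.213, -0.034, 1.323, 0, 1.571], TCP at [0.144, 0.479, 0.231] pointing down, gripper open.
Joint ranges: [-2.98, 2.98], [-0.74, 1.72], [-1.14, 1.35], [-2.1, 2.04], [-1.57, 1.44], [-3.14, 3.14]. Speed limits (rad/s): [1.89, 1.89, 2.39, 2.57, 3.14, 3.14].

INTERFACE

Orientations are given as a unit quaternion [w, x, y, z].
In Python, from plant import robot, vision gives the robot as it stands. The module is installed in compiled form; this text tells all that it offers.
- The arm moves only by the tool send_rows, never from a script. Its argument "commands" is a list of rows, each an object with "linear": the shift along the world's x, y, z in mm, a list of three; "twist": the turn, a rotation vector about the world's x, y, z in rad, a list of three; "fingers": the opening in per cent of the stroke, from 0 (shut) to 100 (fully open). A call has 1 to 5 rows; each row is the pose to reach, as a shift and turn from the pose commanded when the call began; what a row does not reach only later rows make up. A row lasts 1/10 s, in which the tool goes at most 50 mm and 8.59 degrees, less where a joint would pass 70% of its speed; a pose out of reach is approached as far as the arm can. A call with a gripper value outside its range is refused whole. The fingers move at their own pace and stop on an object; "newtons" is the grip in N (left out, the last holds). Time passes only in rows, so rows that repeat a pose let the fingers close. It gives the time, the measured TCP pose, the force, the opening and the grip force at its end, in the units of the state.
- robot.get_obs(): the state, without advancing time (a new reading comes with each control period).
- vision.capture(name): name is "scene" or "top"; returns the picture (384x512x3 uint8, blue, green, red); there is no depth.
- vision.camera_info(name): a dict with "fovy" (degrees; the focal length in pixels is half the picture's height over the tangent of half this angle, whatever the lens; pixels are square), "cx", "cy" (the principal point, pixels), "R" (3x3) and "t" (3): a world point X has camera coordinates R X + t. Camera axes: x right, y down, z forward; pixel columns grow to the right and rows downward; lengths in m; the calibration is good to about 2 mm. A picture is of the moment at which its call begins. camera_info takes no time and is no camera call.
- robot.job_done(): hands the job in; it is judged then, once.
The state is a dict: "clock": time; "joints": joint angles; "joint_vel": joint speeds; "joint_torque": joint torques, N m; "tcp_pos": TCP position; "tool_rot": TCP orientation; "wrist_force": force on the tool from outside, world axes, zero at the start; "ft_torque": the same for the moment, N m; "opening": finger opening in m; "finger_force": force on a finger pad.
Only numpy, scipy, OpenCV 4.12 (cv2) and the standard library are available. Lean on these libraries where they do the work, as an engineer would, in place of code of your own. Each camera call takes 0.05 s, during which the arm holds its last target. There are 200 camera calls.

## Working session

There is one attempt and no reset: what is moved stays moved. The work goes in short steps, Python scripts to look and compute and a tool call to move; the robot and the scene stay as the last step left them, time stands still between calls to the robot, and variables do not carry over. Pictures are saved under pics/ and viewed, at most 10 in all, crops included, and the job is handed in when it is done.

Besides the shell and the picture viewer there is one more tool, called after "Call:" by a JSON object that holds its "name" and its "arguments", one argument or row to a line. send_rows: Moves the arm, as the interface text tells. Its arguments: {"type":"object","properties":{"commands":{"type":"array","items":{"type":"object","properties":{"linear":{"type":"array","items":{"type":"number"}},"twist":{"type":"array","items":{"type":"number"}},"fingers":{"type":"number"}}}},"newtons":{"type":"number"}},"required":["commands"]}

```bash
mkdir -p pics
python3 - <<'E'
from plant import robot, vision
import cv2,numpy as np
for n in("top","scene"):
    im=vision.capture(n); cv2.imwrite(f"pics/{n}0.png",im)
    c=vision.camera_info(n); print(n,c)
o=robot.get_obs(); print(o['clock'],o['tcp_pos'],o['tool_rot'],o['wrist_force'])
E
```

```text
top {'fovy': 48.67543541862517, 'cx': 255.2029852322977, 'cy': 192.91564191600122, 'R': array([[ 0.05729775, -0.99835281,  0.00293745],
       [-0.9715946 , -0.05643824, -0.22982309],
       [ 0.22961031,  0.01031434, -0.97322799]]), 't': array([-0.04322759,  0.57634322,  0.67927855])}
scene {'fovy': 53.45317828234991, 'cx': 256.43164771776827, 'cy': 194.74934701059374, 'R': array([[ 0.76072703,  0.64886844, -0.01625232],
       [ 0.3469506 , -0.4276684 , -0.83470056],
       [-0.54856145,  0.62934052, -0.55046421]]), 't': array([-0.40703363, -0.10065321,  1.09261618])}
0.1 [0.14421265 0.47844613 0.23087684] [-8.29239071e-05  1.45852347e-01  9.89306246e-01 -4.87986431e-04] [-0.01924632 -0.31968596 -0.00736334]
```

View pics/top0.png

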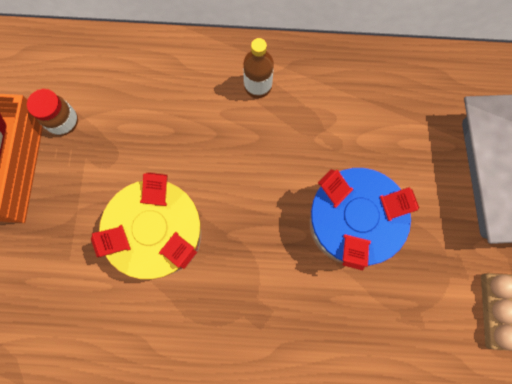

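View pics/scene0.png

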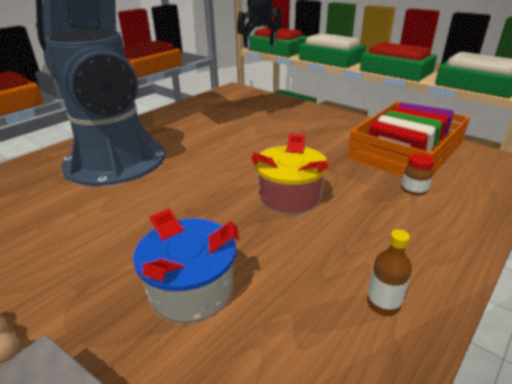

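The top view shows the yellow lid at about (150,228), with its tabs at (154,189), (111,241) and (178,250). The blue lid is at (361,215). In the scene view the yellow tub is at (291,175).

```bash
cat > h.py <<'E'
import cv2,numpy as np
from plant import robot,vision
from scipy.optimize import least_squares
def ray(n,px,z):
    c=vision.camera_info(n); f=192/np.tan(np.radians(c['fovy']/2))
    px=np.atleast_2d(px).astype(float)
    d=np.c_[(px[:,0]-c['cx'])/f,(px[:,1]-c['cy'])/f,np.ones(len(px))]@c['R']
    o=-c['R'].T@c['t']; return o+d*((z-o[2])/d[:,2])[:,None]
def proj(n,X):
    c=vision.camera_info(n); f=192/np.tan(np.radians(c['fovy']/2))
    p=np.atleast_2d(X)@c['R'].T+c['t']; return p[:,:2]/p[:,2:]*f+[c['cx'],c['cy']]
def big(m,k):
    cs,_=cv2.findContours(m,cv2.RETR_EXTERNAL,cv2.CHAIN_APPROX_NONE)
    return sorted(cs,key=cv2.contourArea)[::-1][:k]
def measure(n,im):
    hsv=cv2.cvtColor(im,cv2.COLOR_BGR2HSV)
    y=cv2.inRange(hsv,(22,150,120),(35,255,255))
    r=cv2.inRange(hsv,(0,200,90),(4,255,255))|cv2.inRange(hsv,(174,200,90),(180,255,255))
    k=big(y,1)[0][:,0]
    edge=cv2.dilate(r,np.ones((5,5)))
    k=np.array([p for p in k if not edge[p[1],p[0]]])
    P=ray(n,k+0.0,0.098)[:,:2]
    s=least_squares(lambda v:np.hypot(*(P-v[:2]).T)-v[2],[*P.mean(0),.083],loss='soft_l1',f_scale=.001)
    c=s.x; print(n,'centre,r',c.round(4),'rms',np.sqrt(np.mean(s.fun**2)).round(4))
    for t in big(r,12):
        M=cv2.moments(t)
        if M['m00']<30: continue
        g=[M['m10']/M['m00'],M['m01']/M['m00']]
        X=ray(n,g,.112)[0,:2]-c[:2]
        if np.hypot(*X)<.11: print(np.round(g,1),'area',M['m00'],'r',np.hypot(*X).round(4),'deg',np.degrees(np.arctan2(X[1],X[0])).round(1),cv2.minAreaRect(t))
    return c
E
python3 - <<'E'
from h import *
for n in("top","scene"): measure(n,cv2.imread(f"pics/{n}0.png"))
E
```

```text
top centre,r [0.5013 0.1607 0.0816] rms 0.0086
[108.9 241.3] area 716.5 r 0.0647 deg 115.0 ((109.38236999511719, 241.02943420410156), (24.4960994720459, 34.68259048461914), 75.96376037597656)
[153.8 188.4] area 642.0 r 0.064 deg -3.0 ((154.07949829101562, 188.50636291503906), (24.242551803588867, 30.58229637145996), 4.573921203613281)
[178.2 251. ] area 638.5 r 0.0649 deg -124.1 ((178.4268341064453, 251.34146118164062), (28.892148971557617, 25.612497329711914), 38.65980911254883)
scene centre,r [0.5109 0.1462 0.0779] rms 0.0209
[295.5 142.4] area 230.5 r 0.0849 deg 117.6 ((295.6923522949219, 142.4615478515625), (15.628376007080078, 17.116792678833008), 7.125016689300537)
[260.5 158.4] area 88.5 r 0.0658 deg -143.0 ((262.74139404296875, 161.1034698486328), (22.978628158569336, 9.585370063781738), 23.198589324951172)
[318.5 165.4] area 78.0 r 0.0662 deg 11.8 ((316.0769348144531, 166.61538696289062), (7.6901535987854, 22.078182220458984), 82.87498474121094)
```

Run:
```python
from h import *
c=[.5013,.1607]
a=np.radians(np.arange(0,360,5))
out=[]
for n,b in(("top",(60,140,250,320)),("scene",(220,110,360,230))):
    im=cv2.imread(f"pics/{n}0.png")
    x0,y0,x1,y1=b; k=4
    v=cv2.resize(im[y0:y1,x0:x1],None,fx=k,fy=k,interpolation=cv2.INTER_CUBIC)
    def dr(X,col,r=1):
        for p in proj(n,X): cv2.circle(v,tuple(int(q) for q in ((p-[x0,y0]+.5)*k)),r,col,-1)
    for R,z in((.083,.098),(.074,0)):
        dr(np.c_[c[0]+R*np.cos(a),c[1]+R*np.sin(a),0*a+z],(255,255,255))
    for d in(-4,116,236):
        t=np.radians(d)
        for s in(.0,.048*.85,): dr([[c[0]+(.042+s)*np.cos(t),c[1]+(.042+s)*np.sin(t),.1035+s*.63]],(0,255,0),3)
    cv2.imwrite(f"pics/ov_{n}.png",v)
    out.append(v)
```

```text
(no output)
```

View pics/ov_top.png

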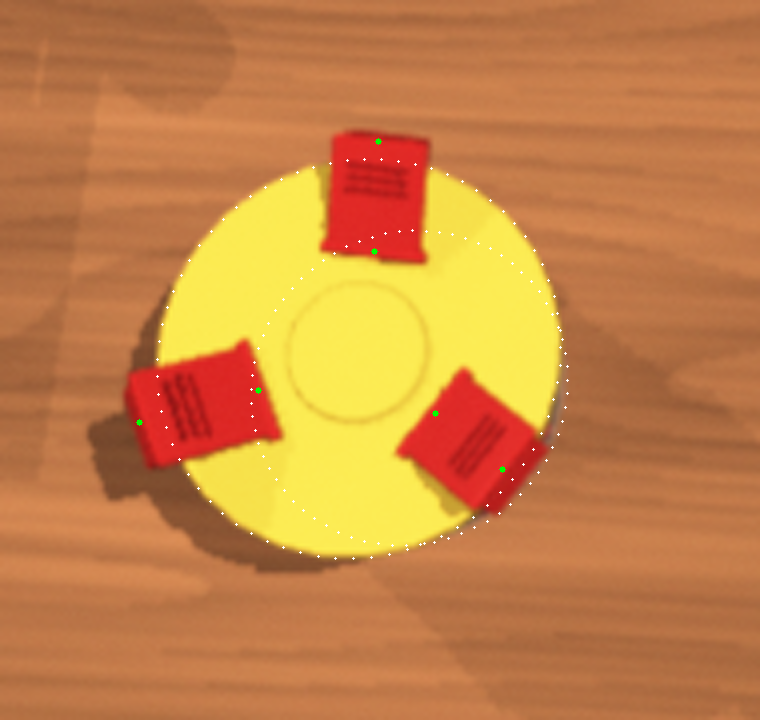

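View pics/ov_scene.png

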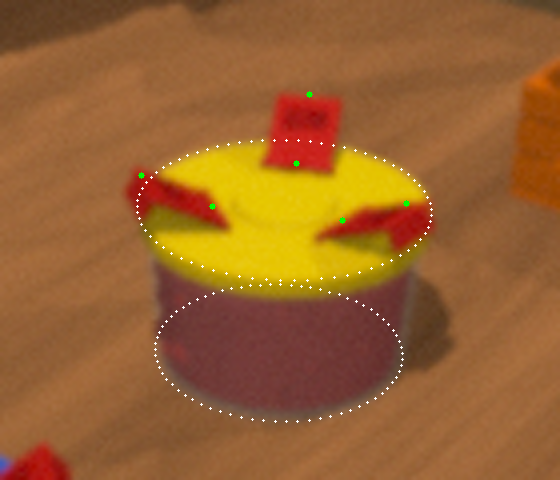

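The lid and foot circles drawn from the top fix (centre (0.501, 0.161), tabs at −4°, 116° and 236°) match both views. I'll press tab B first, at (0.470, 0.225).

Call:
{"name": "send_rows", "arguments": {
  "commands": [
    {"linear": [40,-31,0],"twist": [0,0,0],"fingers": 0},
    {"linear": [80,-62,0],"twist": [0,0,0],"fingers": 0},
    {"linear": [120,-93,0],"twist": [0,0,0],"fingers": 0},
    {"linear": [160,-124,0],"twist": [0,0,0],"fingers": 0},
    {"linear": [200,-155,-10],"twist": [0,0,0],"fingers": 0}
  ],
  "newtons": 40
}}

```text
clock: 0.6
tcp_pos: [0.3428, 0.3248, 0.2227]
tool_rot: [0.0, 0.146, 0.989, 0.001]
wrist_force: [1.2, 1.4, -0.1]
opening: 0.0123
finger_force: 0.0
```

Call:
{"name": "send_rows", "arguments": {
  "commands": [
    {"linear": [40,-30,-10],"twist": [0,0,0],"fingers": 0},
    {"linear": [80,-60,-20],"twist": [0,0,0],"fingers": 0},
    {"linear": [126,-98,-41],"twist": [0,0,0],"fingers": 0},
    {"linear": [126,-98,-41],"twist": [0,0,0],"fingers": 0},
    {"linear": [126,-98,-41],"twist": [0,0,0],"fingers": 0}
  ]
}}

```text
clock: 1.1
tcp_pos: [0.4678, 0.2265, 0.1798]
tool_rot: [-0.001, 0.147, 0.989, -0.001]
wrist_force: [-0.5, 0.1, 0.4]
opening: 0.0003
finger_force: 0.0
```

Call:
{"name": "send_rows", "arguments": {
  "commands": [
    {"linear": [2,-1,-20],"twist": [0,0,0],"fingers": 0},
    {"linear": [2,-1,-35],"twist": [0,0,0],"fingers": 0},
    {"linear": [2,-1,-45],"twist": [0,0,0],"fingers": 0},
    {"linear": [2,-1,-55],"twist": [0,0,0],"fingers": 0},
    {"linear": [2,-1,-60],"twist": [0,0,0],"fingers": 0}
  ]
}}

```text
clock: 1.6
tcp_pos: [0.4688, 0.2285, 0.1211]
tool_rot: [-0.0, 0.145, 0.989, 0.001]
wrist_force: [-2.7, 4.2, 7.5]
opening: -0.0001
finger_force: 3.6
```

Call:
{"name": "send_rows", "arguments": {
  "commands": [
    {"linear": [0,0,-4],"twist": [0,0,0],"fingers": 0},
    {"linear": [0,0,-7],"twist": [0,0,0],"fingers": 0},
    {"linear": [0,0,-10],"twist": [0,0,0],"fingers": 0},
    {"linear": [0,0,-10],"twist": [0,0,0],"fingers": 0}
  ]
}}

```text
clock: 2.0
tcp_pos: [0.4692, 0.2278, 0.1113]
tool_rot: [0.0, 0.146, 0.989, 0.0]
wrist_force: [0.5, 0.8, 2.6]
opening: -0.0002
finger_force: 0.8
```

Call:
{"name": "send_rows", "arguments": {
  "commands": [
    {"linear": [0,-1,-3],"twist": [0,0,0],"fingers": 0},
    {"linear": [0,-1,-5],"twist": [0,0,0],"fingers": 0},
    {"linear": [0,-1,-6],"twist": [0,0,0],"fingers": 0},
    {"linear": [0,-1,-7],"twist": [0,0,0],"fingers": 0},
    {"linear": [0,-1,-7],"twist": [0,0,0],"fingers": 0}
  ]
}}

```text
clock: 2.5
tcp_pos: [0.4693, 0.2264, 0.1042]
tool_rot: [0.0, 0.146, 0.989, 0.0]
wrist_force: [0.6, 1.9, 3.4]
opening: 0.0001
finger_force: 1.6
```

Call:
{"name": "send_rows", "arguments": {
  "commands": [
    {"linear": [0,0,-1],"twist": [0,0,0],"fingers": 0},
    {"linear": [0,0,-2],"twist": [0,0,0],"fingers": 0},
    {"linear": [0,0,-2],"twist": [0,0,0],"fingers": 0}
  ]
}}

```text
clock: 2.8
tcp_pos: [0.4695, 0.2265, 0.1034]
tool_rot: [0.001, 0.146, 0.989, 0.001]
wrist_force: [-6.2, 1.6, 23.2]
opening: 0.0001
finger_force: 11.5
```

The force jumped to 23 N at z = 0.1034, so tab B is home. Next I'll lift and cross to tab A.

Call:
{"name": "send_rows", "arguments": {
  "commands": [
    {"linear": [0,0,35],"twist": [0,0,0],"fingers": 0},
    {"linear": [0,0,70],"twist": [0,0,0],"fingers": 0},
    {"linear": [34,-24,75],"twist": [0,0,0],"fingers": 0},
    {"linear": [70,-48,75],"twist": [0,0,0],"fingers": 0},
    {"linear": [104,-71,75],"twist": [0,0,0],"fingers": 0}
  ]
}}

```text
clock: 3.3
tcp_pos: [0.5744, 0.154, 0.1773]
tool_rot: [0.0, 0.146, 0.989, -0.0]
wrist_force: [0.1, 0.4, 0.1]
opening: 0.0001
finger_force: 0.0
```

Call:
{"name": "send_rows", "arguments": {
  "commands": [
    {"linear": [0,0,-10],"twist": [0,0,0],"fingers": 0},
    {"linear": [0,0,-25],"twist": [0,0,0],"fingers": 0},
    {"linear": [0,0,-35],"twist": [0,0,0],"fingers": 0},
    {"linear": [0,0,-43],"twist": [0,0,0],"fingers": 0},
    {"linear": [0,0,-50],"twist": [0,0,0],"fingers": 0}
  ]
}}

```text
clock: 3.8
tcp_pos: [0.5729, 0.1553, 0.1266]
tool_rot: [-0.0, 0.146, 0.989, -0.0]
wrist_force: [-0.0, 0.3, 0.4]
opening: 0.0008
finger_force: 0.0
```

Call:
{"name": "send_rows", "arguments": {
  "commands": [
    {"linear": [0,0,-5],"twist": [0,0,0],"fingers": 0},
    {"linear": [0,0,-10],"twist": [0,0,0],"fingers": 0},
    {"linear": [0,0,-15],"twist": [0,0,0],"fingers": 0},
    {"linear": [0,0,-20],"twist": [0,0,0],"fingers": 0},
    {"linear": [0,0,-20],"twist": [0,0,0],"fingers": 0}
  ]
}}

```text
clock: 4.3
tcp_pos: [0.5736, 0.1553, 0.1072]
tool_rot: [0.0, 0.146, 0.989, 0.0]
wrist_force: [1.1, 0.4, 0.1]
opening: -0.0002
finger_force: 0.1
```

Call:
{"name": "send_rows", "arguments": {
  "commands": [
    {"linear": [0,0,-2],"twist": [0,0,0],"fingers": 0},
    {"linear": [0,0,-4],"twist": [0,0,0],"fingers": 0},
    {"linear": [0,0,-5],"twist": [0,0,0],"fingers": 0},
    {"linear": [0,0,-5],"twist": [0,0,0],"fingers": 0}
  ]
}}

```text
clock: 4.7
tcp_pos: [0.574, 0.1553, 0.1035]
tool_rot: [0.001, 0.146, 0.989, 0.0]
wrist_force: [-0.6, -1.3, 18.7]
opening: -0.0004
finger_force: 8.9
```

Tab A reached its stop at the same height. On to tab C.

Call:
{"name": "send_rows", "arguments": {
  "commands": [
    {"linear": [0,0,35],"twist": [0,0,0],"fingers": 0},
    {"linear": [0,0,70],"twist": [0,0,0],"fingers": 0},
    {"linear": [-36,-18,75],"twist": [0,0,0],"fingers": 0},
    {"linear": [-75,-36,75],"twist": [0,0,0],"fingers": 0},
    {"linear": [-112,-54,75],"twist": [0,0,0],"fingers": 0}
  ]
}}

```text
clock: 5.2
tcp_pos: [0.4596, 0.1006, 0.1769]
tool_rot: [-0.0, 0.146, 0.989, -0.0]
wrist_force: [0.5, 0.1, 0.6]
opening: -0.0001
finger_force: 0.0
```

Call:
{"name": "send_rows", "arguments": {
  "commands": [
    {"linear": [0,0,-10],"twist": [0,0,0],"fingers": 0},
    {"linear": [0,0,-25],"twist": [0,0,0],"fingers": 0},
    {"linear": [0,0,-35],"twist": [0,0,0],"fingers": 0},
    {"linear": [0,0,-43],"twist": [0,0,0],"fingers": 0},
    {"linear": [0,0,-50],"twist": [0,0,0],"fingers": 0}
  ]
}}

```text
clock: 5.7
tcp_pos: [0.4613, 0.1012, 0.1263]
tool_rot: [-0.0, 0.146, 0.989, -0.0]
wrist_force: [-0.1, -0.3, -0.4]
opening: -0.0001
finger_force: 0.0
```

Call:
{"name": "send_rows", "arguments": {
  "commands": [
    {"linear": [0,0,-5],"twist": [0,0,0],"fingers": 0},
    {"linear": [0,0,-10],"twist": [0,0,0],"fingers": 0},
    {"linear": [0,0,-15],"twist": [0,0,0],"fingers": 0},
    {"linear": [0,0,-20],"twist": [0,0,0],"fingers": 0},
    {"linear": [0,0,-20],"twist": [0,0,0],"fingers": 0}
  ]
}}

```text
clock: 6.2
tcp_pos: [0.4614, 0.1011, 0.1068]
tool_rot: [0.0, 0.146, 0.989, -0.0]
wrist_force: [0.8, 0.4, 0.1]
opening: 0.0001
finger_force: 0.0
```

Call:
{"name": "send_rows", "arguments": {
  "commands": [
    {"linear": [0,0,-2],"twist": [0,0,0],"fingers": 0},
    {"linear": [0,0,-4],"twist": [0,0,0],"fingers": 0},
    {"linear": [0,0,-5],"twist": [0,0,0],"fingers": 0},
    {"linear": [0,0,-5],"twist": [0,0,0],"fingers": 0}
  ]
}}

```text
clock: 6.6
tcp_pos: [0.4615, 0.101, 0.1033]
tool_rot: [0.001, 0.146, 0.989, -0.0]
wrist_force: [-8.7, -4.0, 24.2]
opening: -0.0001
finger_force: 12.8
```

Tab C is at its stop as well. I'll lift, retreat toward the robot's left, and check.

Call:
{"name": "send_rows", "arguments": {
  "commands": [
    {"linear": [0,0,35],"twist": [0,0,0],"fingers": 0},
    {"linear": [0,0,75],"twist": [0,0,0],"fingers": 0},
    {"linear": [0,0,120],"twist": [0,0,0],"fingers": 0},
    {"linear": [-30,40,130],"twist": [0,0,0],"fingers": 0},
    {"linear": [-60,80,130],"twist": [0,0,0],"fingers": 0}
  ]
}}

```text
clock: 7.1
tcp_pos: [0.4025, 0.1811, 0.234]
tool_rot: [0.001, 0.147, 0.989, 0.001]
wrist_force: [0.4, 0.9, 0.2]
opening: 0.0002
finger_force: 0.0
```

Call:
{"name": "send_rows", "arguments": {
  "commands": [
    {"linear": [-35,35,0],"twist": [0,0,0],"fingers": 0},
    {"linear": [-70,70,0],"twist": [0,0,0],"fingers": 0},
    {"linear": [-105,105,0],"twist": [0,0,0],"fingers": 0},
    {"linear": [-140,140,0],"twist": [0,0,0],"fingers": 0},
    {"linear": [-170,175,0],"twist": [0,0,0],"fingers": 0}
  ]
}}

```text
clock: 7.6
tcp_pos: [0.2298, 0.3565, 0.2323]
tool_rot: [0.0, 0.146, 0.989, 0.0]
wrist_force: [2.7, 0.5, 0.1]
opening: -0.0006
finger_force: 0.0
```

Run:
```python
from h import *
a=vision.capture("top"); b=vision.capture("scene")
measure("top",a)
z=lambda i,x0,y0,x1,y1:cv2.resize(i[y0:y1,x0:x1],(400,400),interpolation=cv2.INTER_CUBIC)
cv2.imwrite("pics/end.png",np.hstack([z(a,80,160,220,300),z(b,230,110,350,230)]))
```

```text
top centre,r [0.5015 0.1607 0.0817] rms 0.008
[179.4 251.6] area 685.0 r 0.0672 deg -123.9 ((179.47560119628906, 251.78048706054688), (30.766231536865234, 24.987802505493164), 38.65980911254883)
[110.4 242.9] area 660.0 r 0.0634 deg 118.1 ((110.50166320800781, 242.78196716308594), (24.333778381347656, 31.783721923828125), 68.62937927246094)
[155.4 189.4] area 592.0 r 0.0626 deg -5.6 ((155.04055786132812, 189.24647521972656), (24.330537796020508, 28.991256713867188), 9.090277671813965)
```

View pics/end.png

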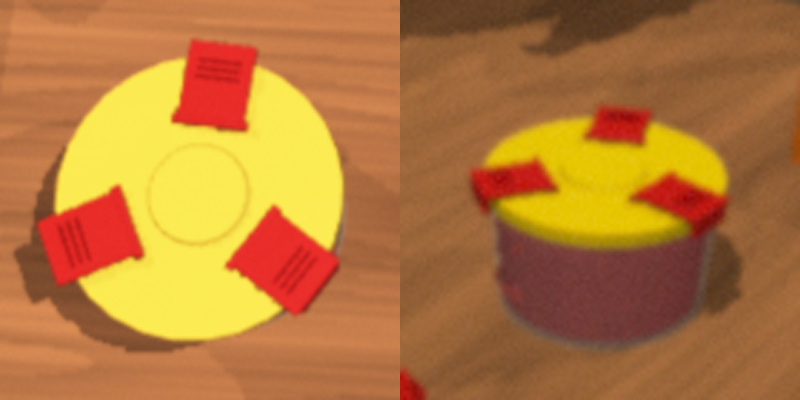

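The left half (top view) and right half (scene view) show all three red tabs lying flat. The lid centre is still at (0.5015, 0.1607), so the tub stands where it was.

```bash
python3 -c "
from plant import robot
print(robot.job_done())"
```

```text
the job is handed in; nothing more can be done
None
```

The yellow-lidded tub is snapped shut: all three tabs were pressed to their stops and look flat in both views, the tub has not moved, the blue-lidded tub was never touched, and the job was handed in at about 7.7 s.

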